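Shim the rocking corner of a levelling plate

TASK

One corner of the white levelling plate rocks. With the fingertips, press down on the blue marks at its corners one at a time until you find the corner that tips, then press the yellow shim pin at that corner fully down, so that the plate lies firm and level. Leave the other three pins up, do not lift or push the plate away, and leave the things round it alone.

Things in the scene. Friction and masses are not known exactly. Their poses are not given: they have to be found in the camera images.
- plate: Loose white laminate plate, 170 x 170 x 12 mm, 0.45 kg, its corners cut out by 30 mm notches, lying on four round feet. Origin: centre of its underside, 35 mm above the table; z up, x and y along its edges. At rest it is level. Pressed with 8 N on the mark of the corner that rocks it tips about 0.06 rad (that mark sinks 2 to 3 mm) and falls back when let go; on the other marks it does not tip.
- mark_a (a point): Blue round mark, 16 mm across, on the plate's top (47 mm above the table) at its -x +y corner, 45 mm from the centre along x and along y: where to press that corner. The shim pin of this corner stands in the notch 42 mm farther out along the same diagonal; it is the pin nearest to this mark.
- mark_b (a point): Blue round mark, 16 mm across, on the plate's top (47 mm above the table) at its -x -y corner, 45 mm from the centre along x and along y: where to press that corner. The shim pin of this corner stands in the notch 42 mm farther out along the same diagonal; it is the pin nearest to this mark.
- mark_c (a point): Blue round mark, 16 mm across, on the plate's top (47 mm above the table) at its +x -y corner, 45 mm from the centre along x and along y: where to press that corner. The shim pin of this corner stands in the notch 42 mm farther out along the same diagonal; it is the pin nearest to this mark.
- mark_d (a point): Blue round mark, 16 mm across, on the plate's top (47 mm above the table) at its +x +y corner, 45 mm from the centre along x and along y: where to press that corner. The shim pin of this corner stands in the notch 42 mm farther out along the same diagonal; it is the pin nearest to this mark.
- shim_1_top (a point): Centre of the top of shim pin 1: a yellow round head, 18 mm across, in one of the plate's corner notches, 75 mm from the plate's centre along the plate's x and y. Its top is 61 mm above the table (14 mm above the plate) when up, 51 mm (4 mm above the plate) when fully pressed. Which pin stands at which corner changes from run to run.
- shim_1 (a joint): How far shim pin 1 has been pressed down, m: 0 up (start), 0.010 fully down. It slides straight down against about 7 N of friction, has no spring and stays where it is left. Pressing it fully raises the pad of its foot by 5 mm: that fills the gap under the corner that rocks and leaves the plate level, but at a sound corner it jacks the plate out of level.
- shim_2_top (a point): Centre of the top of shim pin 2: a yellow round head, 18 mm across, in one of the plate's corner notches, 75 mm from the plate's centre along the plate's x and y. Its top is 61 mm above the table (14 mm above the plate) when up, 51 mm (4 mm above the plate) when fully pressed. Which pin stands at which corner changes from run to run.
- shim_2 (a joint): How far shim pin 2 has been pressed down, m: 0 up (start), 0.010 fully down. It slides straight down against about 7 N of friction, has no spring and stays where it is left. Pressing it fully raises the pad of its foot by 5 mm: that fills the gap under the corner that rocks and leaves the plate level, but at a sound corner it jacks the plate out of level.
- shim_3_top (a point): Centre of the top of shim pin 3: a yellow round head, 18 mm across, in one of the plate's corner notches, 75 mm from the plate's centre along the plate's x and y. Its top is 61 mm above the table (14 mm above the plate) when up, 51 mm (4 mm above the plate) when fully pressed. Which pin stands at which corner changes from run to run.
- shim_3 (a joint): How far shim pin 3 has been pressed down, m: 0 up (start), 0.010 fully down. It slides straight down against about 7 N of friction, has no spring and stays where it is left. Pressing it fully raises the pad of its foot by 5 mm: that fills the gap under the corner that rocks and leaves the plate level, but at a sound corner it jacks the plate out of level.
- shim_4_top (a point): Centre of the top of shim pin 4: a yellow round head, 18 mm across, in one of the plate's corner notches, 75 mm from the plate's centre along the plate's x and y. Its top is 61 mm above the table (14 mm above the plate) when up, 51 mm (4 mm above the plate) when fully pressed. Which pin stands at which corner changes from run to run.
- shim_4 (a joint): How far shim pin 4 has been pressed down, m: 0 up (start), 0.010 fully down. It slides straight down against about 7 N of friction, has no spring and stays where it is left. Pressing it fully raises the pad of its foot by 5 mm: that fills the gap under the corner that rocks and leaves the plate level, but at a sound corner it jacks the plate out of level.
- tape: Loose orange tape measure, 66 x 78 x 38 mm, standing beside the work; origin at the centre of its underside. Not part of the job: leave it where it is.
- paint_pot: Loose paint pot with red-brown label, 61 x 50 x 55 mm, standing beside the work; origin at the centre of its underside. Not part of the job: leave it where it is.
- rock: Loose speckled plaster rock, 54 x 80 x 36 mm, standing beside the work; origin at the centre of its underside. Not part of the job: leave it where it is.
Mind the look-alikes: they are no part of the job. What is shaped like the part that bears shim_2_top but pink is not meant.

How it is judged:
On the way:
1. the corner that rocks is pressed with the fingers and the plate tips (more than 0.02 rad), all shim pins still up (angle between plate's own z axis and vertical above 0.02 rad and contact force between the fingers and plate above 0.5 N and value of joint each of shim_1, shim_2, shim_3, shim_4 below 0.003 m), for 0.1 s.
At the end, for the whole second after the job is handed in: Exactly one shim pin is pressed down (more than 8.5 of its 10 mm), the other three are up (less than 3 mm), and the plate lies at rest, level to 0.010 rad and within 12 mm of where it started; with the pin of a sound corner down the plate is out of level (((value of joint shim_1 above 0.0085 m and value of joint each of shim_2, shim_3, shim_4 below 0.003 m) or (value of joint shim_2 above 0.0085 m and value of joint each of shim_1, shim_3, shim_4 below 0.003 m) or (value of joint shim_3 above 0.0085 m and value of joint each of shim_1, shim_2, shim_4 below 0.003 m) or (value of joint shim_4 above 0.0085 m and value of joint each of shim_1, shim_2, shim_3 below 0.003 m)) and angle between plate's own z axis and vertical below 0.01 rad and distance of plate from where it was at the start of the episode below 0.012 m and linear speed of plate below 0.01 m/s); the robot touches nothing.
It fails at once if the plate is lifted: its centre rises more than 10 mm, or it tips by more than 0.12 rad (height (world z) of plate above 0.045 m or angle between plate's own z axis and vertical above 0.12 rad).
It fails at once if a thing beside the work is moved by more than 15 mm (distance of any of tape, paint_pot, rock from where it was at the start of the episode above 0.015 m).
It also fails if it takes over 58 s, if anything falls off the work surface, if the arm or the gripper's body presses on something with over 40 N, if the wrist force passes 120 N, or if a joint passes its speed limit or range.

ROBOT

A 6-joint arm with a two-finger parallel gripper is mounted at the origin on a cart in front of the work surface, level with it; the furniture and walls round the work are solid. World frame = base frame: x ahead of the robot, y to its left, z up, the work surface at z = 0. Lengths are in m, angles in rad, forces in N, time in s.
With the tool pointing down it reaches from about 0.275 to 0.875 m from the base axis. Payload 12.5 kg.
Tool frame: the origin (TCP) lies at the very end of the fingers, on their centre line; the grasp point (between the pads) lies 19 mm behind it; z points along the fingers, y is the line along which they close (so a half turn about z gives the same grasp; the last joint's range is limited). The gripper opens to 85 mm and grips with 20 to 120 N. Pads are 22 mm wide; open, the fingers measure 114 mm over their backs; the gripper's body (76 mm by 85 mm) begins 54 mm behind the grasp point. The pads swing forward as they close: fully open they stand 13 mm farther back than shut.
Start: joints at [-1.381, 0.351, 1.652, -0, 1.139, -0.085], TCP at [0.149, -0.529, 0.196] pointing down, gripper open.
Joint ranges: [-2.75, 2.75], [-0.79, 2.1], [0.01, 2.65], [-1.57, 4.71], [0.07, 3.14], [-2.87, 2.87]. Speed limits (rad/s): [2.22, 2.22, 2.79, 3.14, 3.14, 3.14].

INTERFACE

Orientations are given as a rotation vector (axis times angle).
In Python, from plant import get_obs, grab_frame, finish_job gives the robot as it stands. The module is installed in compiled form; this text tells all that it offers.
- The arm moves only by the shell command python3 -m handwheel 'ROWS' [FORCE]. ROWS is a JSON object of lists of equal length, an entry for each row: "turn": the turn, a rotation vector about the tool's x, y, z in rad, a list of three; "delta_pos": the shift along the tool's x, y, z in mm, a list of three; "jaw": the gripper's target within -1 to 1 (fully open at 1, half-way at 0, shut at -1). In form: {"turn": [[rx, ry, rz], ...], "delta_pos": [[tx, ty, tz], ...], "jaw": [jaw, ...]}. A call has exactly 8 rows; each row is the pose to reach, as a shift and turn from the pose commanded when the call began, along the tool's axes at that moment; what a row does not reach only later rows make up. A row lasts 1/8 s, in which the tool goes at most 62.5 mm and 10.7 degrees, less where a joint would pass 70% of its speed; a pose out of reach is approached as far as the arm can. A call with a gripper value outside its range is refused whole. The fingers move at their own pace and stop on an object; FORCE is the grip in N (left out, the last holds). Time passes only in rows, so rows that repeat a pose let the fingers close, or fill a call up. It gives the time, the measured TCP pose, the force, the opening and the grip force at its end, in the units of the state.
- get_obs(): the state, without advancing time (a new reading comes with each control period).
- grab_frame(name): name is "side" or "top" or "wrist"; returns a dict with "color" (384x512x3 uint8, red, green, blue), "range_z" (384x512 float32, m along the optical axis (not along the pixel's ray), 0 where there is no reading), "fov_y" (degrees; the focal length in pixels is half the picture's height over the tangent of half this angle, whatever the lens; pixels are square), "cx", "cy" (the principal point, pixels), "world_from_camera" (4x4, takes a point from camera to world coordinates); the wrist camera has in their place "hand_eye" (4x4, takes a point from camera to tool coordinates, whose origin is the TCP and whose axes are the flange's). Camera axes: x right, y down, z forward; pixel columns grow to the right and rows downward; lengths in m; the calibration is good to about 2 mm. A picture is of the moment at which its call begins: read the wrist's pose just before it.
- finish_job(): hands the job in; it is judged then, once.
The state is a dict: "time_s": time; "q": joint angles; "joint_velocities": joint speeds; "effort": joint torques, N m; "ee_pos": TCP position; "orientation": TCP orientation; "wrist_force": force on the tool from outside, world axes, zero at the start; "moment": the same for the moment, N m; "opening": finger opening in m; "finger_force": force on a finger pad.
Only numpy, scipy, OpenCV 4.12 (cv2) and the standard library are available. Lean on these libraries where they do the work, as an engineer would, in place of code of your own. Each camera call takes 0.05 s, during which the arm holds its last target. There are 200 camera calls.

## Working session

There is one attempt and no reset: what is moved stays moved. The work goes in short steps, Python scripts to look and compute and a shell command to move; the robot and the scene stay as the last step left them, time stands still between calls to the robot, and variables do not carry over. Pictures are saved under pics/ and viewed, at most 10 in all, crops included, and the job is handed in when it is done.

```bash
mkdir -p pics; cat > h.py <<'E'
import numpy as np, cv2
from plant import get_obs, grab_frame
def ray(f,u,v,z):
    h=f["color"].shape[0]; fl=h/2/np.tan(np.radians(f["fov_y"])/2)
    T=f["world_from_camera"]; d=T[:3,:3]@np.array([(u-f["cx"])/fl,(v-f["cy"])/fl,1]); o=T[:3,3]
    return o+d*(z-o[2])/d[2]
def blobs(f,lo,hi,amin=15):
    hsv=cv2.cvtColor(f["color"],cv2.COLOR_RGB2HSV); m=cv2.inRange(hsv,np.array(lo),np.array(hi))
    n,l,s,c=cv2.connectedComponentsWithStats(m); return [(c[i].round(1),s[i][4]) for i in range(1,n) if s[i][4]>=amin]
E
python3 - <<'E'
from h import *
o=get_obs(); print(o)
ims=[]
for n in("top","side"):
    f=grab_frame(n); ims.append(f["color"])
    print(n,f["world_from_camera"][:3,3])
    for name,lo,hi,z in(("yel",(22,120,120),(35,255,255),.061),("blue",(95,120,60),(130,255,255),.047)):
        for c,a in blobs(f,lo,hi): print(name,c,a,ray(f,*c,z).round(4))
    cv2.imwrite(f"pics/{n}.png",cv2.cvtColor(f["color"],cv2.COLOR_RGB2BGR))
E
```

```text
{'time_s': 0.0, 'q': array([-1.38061135e+00,  3.51231750e-01,  1.65243009e+00, -5.08506448e-06,
        1.13908781e+00, -8.46338993e-02]), 'joint_velocities': array([ 0.00056713,  0.0003872 , -0.00077965,  0.00097582,  0.0009805 ,
        0.00114143]), 'effort': array([-4.77386875e-04, -5.06105840e+01, -2.91407508e+01, -6.87531065e-05,
        4.45508151e-03,  1.95441351e-05]), 'ee_pos': array([ 0.14918989, -0.52899382,  0.19555862]), 'orientation': array([-3.11083581e+00, -4.30172388e-01,  1.03075058e-04]), 'wrist_force': array([-0.57123009,  0.18635547,  0.38663136]), 'moment': array([-5.48873396e-02, -2.60971760e-05, -2.87955406e-02]), 'finger_force': 0.0, 'opening': 0.08536775294681402}
top [0.31302554 0.05693232 1.39931654]
yel [115.8  81.3] 29 [0.8959 0.4501 0.061 ]
yel [334.9 111.8] 539 [ 0.8052 -0.1868  0.061 ]
yel [276.4 158.5] 34 [ 0.6654 -0.0168  0.061 ]
yel [232.2 187.6] 37 [0.5809 0.1076 0.061 ]
yel [307.  201.7] 32 [ 0.5415 -0.1012  0.061 ]
yel [262.5 231.6] 33 [0.4577 0.0229 0.061 ]
yel [337.5 237. ] 26 [ 0.4433 -0.1833  0.061 ]
yel [ 21.5 267.9] 153 [0.3574 0.6752 0.0
[... 910 characters left out ...]
 0.061 ]
yel [305.1 179.9] 34 [ 0.5389 -0.0939  0.061 ]
yel [243.9 183.3] 36 [ 0.6625 -0.0116  0.061 ]
yel [318.5 207.6] 42 [0.4551 0.0286 0.061 ]
yel [248.9 212.4] 41 [0.5772 0.1134 0.061 ]
yel [319.6 343.9] 291 [0.3043 0.4002 0.061 ]
yel [336.8 330. ] 38 [0.2931 0.3644 0.061 ]
yel [328.3 343.4] 17 [0.2944 0.394  0.061 ]
yel [322.9 364.9] 195 [0.287  0.4324 0.061 ]
blue [45.4 32.4] 35 [ 4.4396 -2.4334  0.047 ]
blue [239.8  62.4] 20 [ 1.6045 -1.5731  0.047 ]
blue [213.4  67.2] 19 [ 1.6638 -1.3763  0.047 ]
blue [236.9  71. ] 15 [ 1.4754 -1.3253  0.047 ]
blue [430.7  79.5] 218 [ 0.4877 -1.4834  0.047 ]
blue [433.8  90.6] 21 [ 0.4342 -1.2497  0.047 ]
blue [261.5 209.1] 16 [0.5737 0.0646 0.047 ]
```

View pics/top.png

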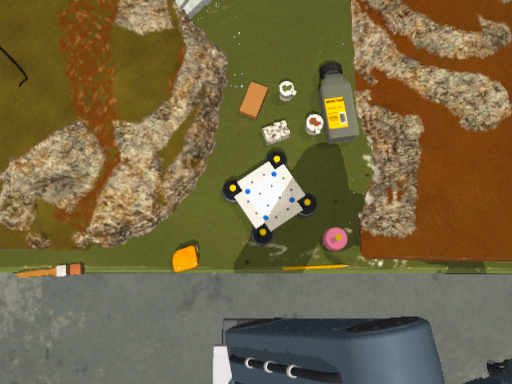

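View pics/side.png

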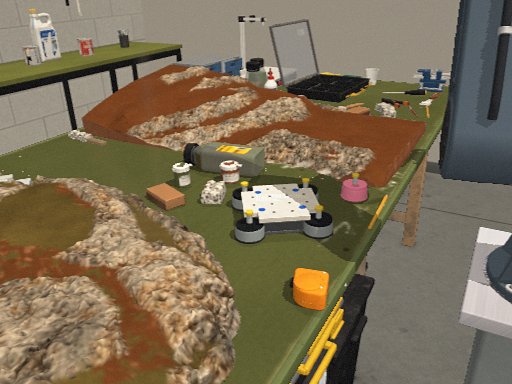

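The top view shows four yellow pins on black pads at pixels (276,159), (232,188), (307,202) and (263,232). The blue marks lie inside them at (273,174), (247,191), (292,200) and (265,217). The side view agrees to about 6 mm, and the pin spacing of 151 mm and mark spacing of 90 mm are right.

Look-alikes are the pink pad with a pin at (337,237), the yellow bottle label at (335,112), the tape at (186,257) and the small dark holes in the plate. I choose the four pins on black pads and the blue marks, then check them in a close crop.

```bash
cat >> h.py <<'E'
from scipy.spatial.transform import Rotation as R
def delta(p):
    o=get_obs(); return (R.from_rotvec(o["orientation"]).inv().apply(np.array(p)-o["ee_pos"])*1000).round(1)
E
python3 - <<'E'
from h import *
f=grab_frame("top"); c=f["color"][140:255,205:360]
cv2.imwrite("pics/crop.png",cv2.cvtColor(cv2.resize(c,None,fx=5,fy=5,interpolation=cv2.INTER_CUBIC),cv2.COLOR_RGB2BGR))
h,w=f["range_z"].shape; v,u=np.mgrid[:h,:w]; fl=h/2/np.tan(np.radians(f["fov_y"])/2); z=f["range_z"]
P=np.stack([(u-f["cx"])/fl*z,(v-f["cy"])/fl*z,z],-1)@f["world_from_camera"][:3,:3].T+f["world_from_camera"][:3,3]
a=np.array([.149,-.529]);b=np.array([.56,.005])
for t in np.linspace(0.2,1,9):
    p=a+t*(b-a); m=(np.hypot(*(np.moveaxis(P[...,:2]-p,-1,0)))<.08)&(z>0); print(p.round(2),P[m][:,2].max().round(3))
print(R.from_rotvec(get_obs()["orientation"]).as_matrix().round(3))
for p in[(.562,.005,.12),(.6247,-.0087,.06)]: print(delta(p))
E
```

```text
[ 0.23 -0.42] 0.565
[ 0.27 -0.37] 0.003
[ 0.31 -0.32] 0.024
[ 0.35 -0.26] 0.041
[ 0.4  -0.21] 0.066
[ 0.44 -0.16] 0.066
[ 0.48 -0.1 ] 0.068
[ 0.52 -0.05] 0.068
[0.56 0.01] 0.057
[[ 0.962  0.271 -0.   ]
 [ 0.271 -0.962  0.001]
 [ 0.    -0.001 -1.   ]]
[ 542.2 -401.9   76.1]
[ 598.9 -371.7  136.1]
```

View pics/crop.png

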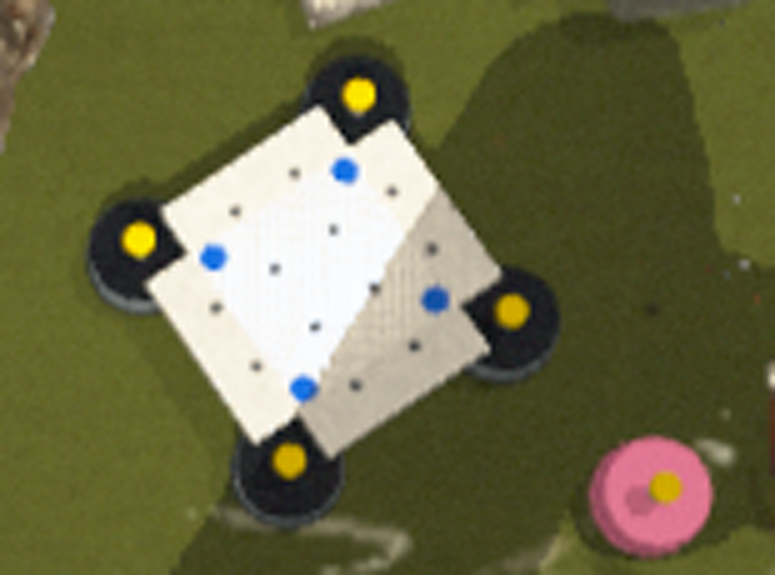

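The crop shows four blue marks, each next to a yellow pin on a black pad. The pink pad with its pin stands apart at lower right and is the decoy. I move above the plate with the fingers shut.

```bash
python3 -m handwheel '{"turn":[[0,0,0],[0,0,0],[0,0,0],[0,0,0],[0,0,0],[0,0,0],[0,0,0],[0,0,0]],"delta_pos":[[540,-402,20],[540,-402,20],[540,-402,20],[540,-402,20],[540,-402,20],[540,-402,20],[540,-402,20],[540,-402,20]],"jaw":[-1,-1,-1,-1,-1,-1,-1,-1]}' 30
python3 -m handwheel '{"turn":[[0,0,0],[0,0,0],[0,0,0],[0,0,0],[0,0,0],[0,0,0],[0,0,0],[0,0,0]],"delta_pos":[[0,0,0],[0,0,0],[0,0,0],[0,0,0],[0,0,0],[0,0,0],[0,0,0],[0,0,0]],"jaw":[-1,-1,-1,-1,-1,-1,-1,-1]}'
```

```text
time_s: 1.15
ee_pos: [0.4551, -0.1315, 0.1813]
orientation: [3.112, 0.43, 0.0]
wrist_force: [0.4, -0.4, 0.5]
opening: 0.0003
finger_force: 0.0
time_s: 2.15
ee_pos: [0.4542, -0.1333, 0.1813]
orientation: [-3.112, -0.43, -0.0]
wrist_force: [0.3, -0.6, -0.3]
opening: 0.0
finger_force: 0.0
```

```bash
python3 -m handwheel '{"turn":[[0,0,0],[0,0,0],[0,0,0],[0,0,0],[0,0,0],[0,0,0],[0,0,0],[0,0,0]],"delta_pos":[[50,-36,0],[100,-72,0],[141,-104,0],[141,-104,0],[141,-104,0],[141,-104,0],[141,-104,0],[141,-104,0]],"jaw":[-1,-1,-1,-1,-1,-1,-1,-1]}'
python3 - <<'E'
from h import *
o=get_obs(); f=grab_frame("wrist"); T=np.eye(4); T[:3,:3]=R.from_rotvec(o["orientation"]).as_matrix(); T[:3,3]=o["ee_pos"]
f["world_from_camera"]=T@f["hand_eye"]
for name,lo,hi,z in(("yel",(20,120,80),(35,255,255),.061),("blue",(95,120,60),(130,255,255),.047)):
    for c,a in blobs(f,lo,hi,60): print(name,c,a,ray(f,*c,z).round(4),delta(ray(f,*c,z)))
cv2.imwrite("pics/w1.png",cv2.cvtColor(f["color"],cv2.COLOR_RGB2BGR))
E
```

```text
time_s: 3.15
ee_pos: [0.5615, 0.0046, 0.1814]
orientation: [3.112, 0.429, 0.0]
wrist_force: [-0.2, 0.5, -0.1]
opening: -0.0001
finger_force: 0.0
yel [502.   22.3] 610 [ 0.7685 -0.1774  0.061 ] [149.8 231.3 120.4]
yel [77.6 32.2] 86 [0.6538 0.2018 0.061 ] [ 142.1 -164.7  120.4]
yel [300.7  85.9] 277 [ 0.6657 -0.0151  0.061 ] [ 94.9  47.3 120.4]
yel [163.9 134. ] 246 [0.5824 0.1077 0.061 ] [ 48.  -93.5 120.4]
yel [334.5 216.2] 201 [ 0.5429 -0.0985  0.061 ] [-46.   94.2 120.4]
yel [214.8 251.8] 176 [0.4597 0.0243 0.061 ] [-92.8 -46.5 120.4]
yel [366.4 298.8] 157 [ 0.4451 -0.1803  0.061 ] [-162.2  146.5  120.3]
blue [279.5 123.7] 150 [ 0.6244 -0.0074  0.047 ] [ 57.2  28.7 134.4]
blue [202.6 150. ] 136 [0.5738 0.0668 0.047 ] [ 28.6 -56.5 134.4]
blue [301.3 197.7] 115 [ 0.5499 -0.0579  0.047 ] [-28.2  57.1 134.4]
blue [230.  219.6] 101 [0.4996 0.0165 0.047 ] [-56.4 -28.1 134.4]
```

View pics/w1.png

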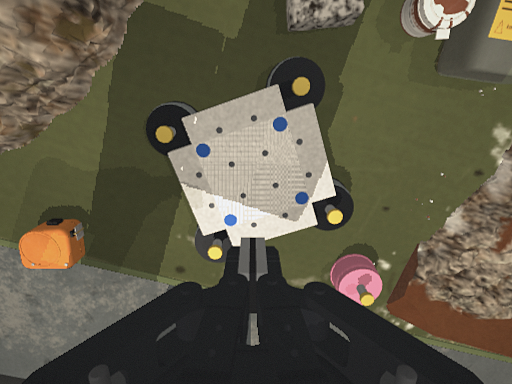

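The wrist view agrees: marks at (280,124), (203,150), (301,198) and (230,220), all within 2 mm of the top view. I start with the far mark.

```bash
python3 -m handwheel '{"turn":[[0,0,0],[0,0,0],[0,0,0],[0,0,0],[0,0,0],[0,0,0],[0,0,0],[0,0,0]],"delta_pos":[[30,15,20],[57,29,60],[57,29,100],[57,29,120],[57,29,128],[57,29,130],[57,29,130],[57,29,130]],"jaw":[-1,-1,-1,-1,-1,-1,-1,-1]}' 
python3 -m handwheel '{"turn":[[0,0,0],[0,0,0],[0,0,0],[0,0,0],[0,0,0],[0,0,0],[0,0,0],[0,0,0]],"delta_pos":[[0,0,1],[0,0,2],[0,0,3],[0,0,4],[0,0,4.5],[0,0,5],[0,0,5],[0,0,5]],"jaw":[-1,-1,-1,-1,-1,-1,-1,-1]}'
```

```text
time_s: 4.2
ee_pos: [0.6249, -0.0074, 0.0523]
orientation: [3.112, 0.43, 0.002]
wrist_force: [-0.6, -0.6, 0.0]
opening: -0.0002
finger_force: 0.0
time_s: 5.2
ee_pos: [0.6244, -0.0074, 0.0463]
orientation: [-3.112, -0.43, -0.0]
wrist_force: [0.3, -0.4, 0.4]
opening: -0.0001
finger_force: 0.0
```

```bash
python3 -m handwheel '{"turn":[[0,0,0],[0,0,0],[0,0,0],[0,0,0],[0,0,0],[0,0,0],[0,0,0],[0,0,0]],"delta_pos":[[0,0,0.3],[0,0,0.6],[0,0,0.9],[0,0,1.2],[0,0,1.5],[0,0,1.5],[0,0,1.5],[0,0,1.5]],"jaw":[-1,-1,-1,-1,-1,-1,-1,-1]}'
```

```text
time_s: 6.2
ee_pos: [0.6244, -0.0074, 0.0448]
orientation: [3.112, 0.43, 0.0]
wrist_force: [0.2, -0.1, 0.6]
opening: -0.0002
finger_force: 0.0
```

```bash
python3 -m handwheel '{"turn":[[0,0,0],[0,0,0],[0,0,0],[0,0,0],[0,0,0],[0,0,0],[0,0,0],[0,0,0]],"delta_pos":[[0,0,0.3],[0,0,0.6],[0,0,0.9],[0,0,1.2],[0,0,1.2],[0,0,1.2],[0,0,1.2],[0,0,1.2]],"jaw":[-1,-1,-1,-1,-1,-1,-1,-1]}'
python3 - <<'E'
from h import *
f=grab_frame("side"); c=f["color"][150:260,210:360]
cv2.imwrite("pics/s2.png",cv2.cvtColor(cv2.resize(c,None,fx=5,fy=5,interpolation=cv2.INTER_CUBIC),cv2.COLOR_RGB2BGR))
E
```

```text
time_s: 7.2
ee_pos: [0.6244, -0.0074, 0.0436]
orientation: [3.112, 0.43, 0.0]
wrist_force: [-0.0, -0.2, -0.2]
opening: -0.0001
finger_force: 0.0
```

View pics/s2.png

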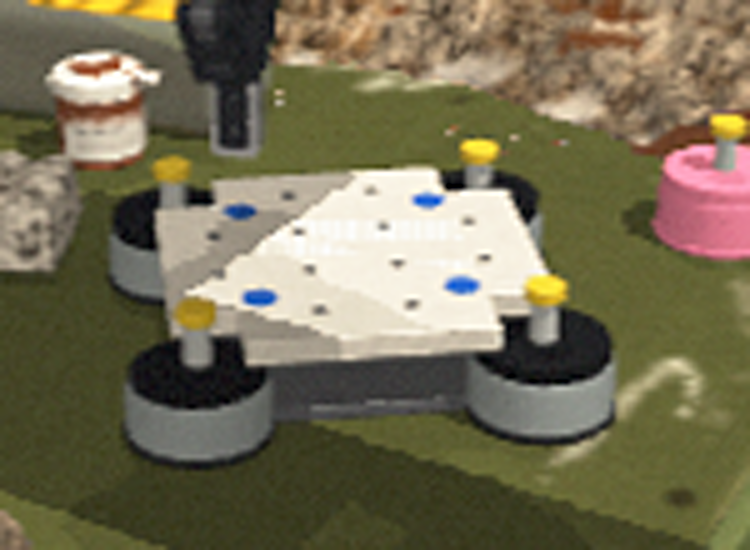

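The side crop shows the plate level and the fingertips at crop (235,155), clearly above or behind the mark at (240,210). I check this with side depth and a top picture.

```bash
python3 - <<'E'
from h import *
f=grab_frame("side"); z=f["range_z"]; T=f["world_from_camera"]; fl=192/np.tan(np.radians(f["fov_y"])/2)
def pt(u,v): return (T@np.array([(u-f["cx"])/fl*z[v,u],(v-f["cy"])/fl*z[v,u],z[v,u],1]))[:3].round(4)
for v in range(168,184,2): print("side finger",v,pt(257,v))
print("mark",pt(258,192))
print("ray",ray(f,257,181,.0436))
p=np.linalg.inv(T)@np.array([*get_obs()["ee_pos"],1]); print("tcp px",p[0]/p[2]*fl+f["cx"],p[1]/p[2]*fl+f["cy"])
g=grab_frame("wrist"); o=get_obs(); W=np.eye(4); W[:3,:3]=R.from_rotvec(o["orientation"]).as_matrix(); W[:3,3]=o["ee_pos"]
g["world_from_camera"]=W@g["hand_eye"]
for c,a in blobs(g,(95,120,60),(130,255,255),40): print("wrist blue",c,a,ray(g,*c,.047).round(4), g["range_z"][int(c[1]),int(c[0])])
print(g["hand_eye"].round(3)); p=np.linalg.inv(g["hand_eye"])[:3,3]; print("tcp in wrist px",p[:2]/p[2]*192/np.tan(np.radians(g["fov_y"])/2)+[g["cx"],g["cy"]])
cv2.imwrite("pics/w2.png",cv2.cvtColor(g["color"],cv2.COLOR_RGB2BGR))
E
```

```text
side finger 168 [0.6174 0.0026 0.1137]
side finger 170 [0.6161 0.0052 0.11  ]
side finger 172 [0.6151 0.007  0.1059]
side finger 174 [0.6173 0.0035 0.0992]
side finger 176 [0.6159 0.0062 0.0955]
side finger 178 [0.6173 0.0038 0.0894]
side finger 180 [ 0.6209 -0.0023  0.0813]
side finger 182 [ 7.054e-01 -1.520e-01  1.000e-04]
mark [ 0.6229 -0.0092  0.0471]
ray [ 0.66013774 -0.07176039  0.0436    ]
tcp px 257.1358381084838 193.53619244160055
wrist blue [253.8 226.6] 357 [ 0.6248 -0.0073  0.047 ] 0.19005415
wrist blue [135.2 262.6] 305 [0.5744 0.0669 0.047 ] 0.2003067
[[-0.001 -0.945 -0.326  0.084]
 [ 1.    -0.001 -0.    -0.001]
 [ 0.    -0.326  0.945 -0.177]
 [ 0.     0.     0.     1.   ]]
tcp in wrist px [253.76435919 225.0798424 ]
```

View pics/w2.png

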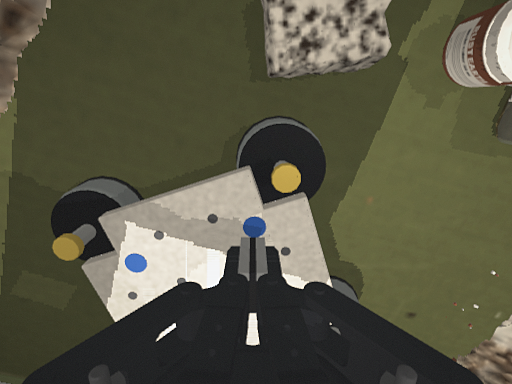

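The wrist view shows the fingertips at (252,240), short of the mark at (254,227). Side depth puts the real tip near z = 0.08, about 34 mm above the reported TCP, with x and y correct. The plate is untouched and the force is 0, so contact should come at a reported z of about 0.012. I keep going down in small steps, watching the force.

```bash
python3 -m handwheel '{"turn":[[0,0,0],[0,0,0],[0,0,0],[0,0,0],[0,0,0],[0,0,0],[0,0,0],[0,0,0]],"delta_pos":[[0,0,4],[0,0,8],[0,0,12],[0,0,16],[0,0,20],[0,0,23],[0,0,25],[0,0,25]],"jaw":[-1,-1,-1,-1,-1,-1,-1,-1]}'
python3 - <<'E'
from h import *
f=grab_frame("side"); z=f["range_z"]; T=f["world_from_camera"]; fl=192/np.tan(np.radians(f["fov_y"])/2)
for v in range(180,194): print(v,(T@np.array([(257-f["cx"])/fl*z[v,257],(v-f["cy"])/fl*z[v,257],z[v,257],1]))[:3].round(4))
g=grab_frame("wrist"); r=g["range_z"]; k=192/np.tan(np.radians(g["fov_y"])/2)
for v in range(220,260,3): print("w",v,(g["hand_eye"]@np.array([(246-g["cx"])/k*r[v,246],(v-g["cy"])/k*r[v,246],r[v,246],1]))[:3].round(4))
E
```

```text
time_s: 8.35
ee_pos: [0.6243, -0.0074, 0.0184]
orientation: [-3.112, -0.43, 0.0]
wrist_force: [-0.0, -0.5, 0.2]
opening: 0.0002
finger_force: 0.0
180 [0.617  0.0046 0.0847]
181 [0.6162 0.0063 0.083 ]
182 [0.6186 0.0021 0.0784]
183 [0.6185 0.0023 0.0759]
184 [0.616  0.0069 0.0757]
185 [0.6189 0.0018 0.0706]
186 [0.6173 0.0048 0.0696]
187 [0.6172 0.0051 0.0672]
188 [0.6183 0.0033 0.0636]
189 [0.6176 0.0046 0.0618]
190 [ 0.622  -0.003   0.0551]
191 [ 0.6268 -0.0114  0.048 ]
192 [ 0.6248 -0.0077  0.0473]
193 [ 6.205e-01 -1.000e-04  4.890e-02]
w 220 [ 0.0164 -0.0047 -0.0277]
w 223 [ 0.0145 -0.0047 -0.0278]
w 226 [ 0.0124 -0.0047 -0.0274]
w 229 [ 0.0107 -0.0047 -0.028 ]
w 232 [ 0.0093 -0.0047 -0.029 ]
w 235 [ 0.0067 -0.0048 -0.0277]
w 238 [ 0.0105 -0.0045 -0.0386]
w 241 [ 0.0104 -0.0044 -0.0419]
w 244 [ 0.0111 -0.0043 -0.0464]
w 247 [ 0.0106 -0.0043 -0.0488]
w 250 [ 0.0106 -0.0042 -0.0518]
w 253 [ 0.0105 -0.0042 -0.0545]
w 256 [ 0.0106 -0.0041 -0.0575]
w 259 [ 0.0114 -0.004  -0.0615]
```

```bash
python3 -m handwheel '{"turn":[[0,0,0],[0,0,0],[0,0,0],[0,0,0],[0,0,0],[0,0,0],[0,0,0],[0,0,0]],"delta_pos":[[0,0,1],[0,0,2],[0,0,3],[0,0,4],[0,0,5],[0,0,5.5],[0,0,6],[0,0,6]],"jaw":[-1,-1,-1,-1,-1,-1,-1,-1]}'
python3 -m handwheel '{"turn":[[0,0,0],[0,0,0],[0,0,0],[0,0,0],[0,0,0],[0,0,0],[0,0,0],[0,0,0]],"delta_pos":[[0,0,0.3],[0,0,0.6],[0,0,0.9],[0,0,1.2],[0,0,1.5],[0,0,1.5],[0,0,1.5],[0,0,1.5]],"jaw":[-1,-1,-1,-1,-1,-1,-1,-1]}'
```

```text
time_s: 9.45
ee_pos: [0.6243, -0.0074, 0.0125]
orientation: [-3.112, -0.43, 0.0]
wrist_force: [-0.2, -0.4, -0.8]
opening: 0.0001
finger_force: 0.0
time_s: 10.45
ee_pos: [0.6244, -0.0074, 0.0118]
orientation: [3.112, 0.43, 0.0]
wrist_force: [-4.7, 0.3, 8.6]
opening: -0.0002
finger_force: 4.7
```

The far mark (+x) takes 8.6 N with less than 0.7 mm of sinking, so it is sound. Next is the left mark.

```bash
python3 -m handwheel '{"turn":[[0,0,0],[0,0,0],[0,0,0],[0,0,0],[0,0,0],[0,0,0],[0,0,0],[0,0,0]],"delta_pos":[[0,0,-8],[-10,-30,-8],[-20,-60,-8],[-28.5,-85,-8],[-28.5,-85,-8],[-28.5,-85,-5],[-28.5,-85,-3],[-28.5,-85,-2]],"jaw":[-1,-1,-1,-1,-1,-1,-1,-1]}'
python3 -m handwheel '{"turn":[[0,0,0],[0,0,0],[0,0,0],[0,0,0],[0,0,0],[0,0,0],[0,0,0],[0,0,0]],"delta_pos":[[0,0,0.3],[0,0,0.6],[0,0,0.9],[0,0,1.2],[0,0,1.5],[0,0,2],[0,0,2],[0,0,2]],"jaw":[-1,-1,-1,-1,-1,-1,-1,-1]}'
```

```text
time_s: 11.45
ee_pos: [0.574, 0.0661, 0.0127]
orientation: [-3.112, -0.429, 0.0]
wrist_force: [-0.6, 0.7, -0.1]
opening: 0.0
finger_force: 0.0
time_s: 12.45
ee_pos: [0.5739, 0.0668, 0.0112]
orientation: [-3.112, -0.43, -0.0]
wrist_force: [0.5, 2.0, 4.0]
opening: 0.0004
finger_force: 1.6
```

```bash
python3 -m handwheel '{"turn":[[0,0,0],[0,0,0],[0,0,0],[0,0,0],[0,0,0],[0,0,0],[0,0,0],[0,0,0]],"delta_pos":[[0,0,0.2],[0,0,0.4],[0,0,0.6],[0,0,0.8],[0,0,0.8],[0,0,0.8],[0,0,0.8],[0,0,0.8]],"jaw":[-1,-1,-1,-1,-1,-1,-1,-1]}'
```

```text
time_s: 13.45
ee_pos: [0.574, 0.0667, 0.0103]
orientation: [3.112, 0.43, 0.0]
wrist_force: [-0.0, 3.3, 3.9]
opening: 0.0
finger_force: 2.1
```

The force holds at 4 N while the mark sinks, so this corner rocks. I press a little more to confirm, then look.

```bash
python3 -m handwheel '{"turn":[[0,0,0],[0,0,0],[0,0,0],[0,0,0],[0,0,0],[0,0,0],[0,0,0],[0,0,0]],"delta_pos":[[0,0,0.3],[0,0,0.6],[0,0,0.9],[0,0,1],[0,0,1],[0,0,1],[0,0,1],[0,0,1]],"jaw":[-1,-1,-1,-1,-1,-1,-1,-1]}'
python3 - <<'E'
from h import *
f=grab_frame("side"); c=f["color"][150:260,210:360]
cv2.imwrite("pics/s3.png",cv2.cvtColor(cv2.resize(c,None,fx=5,fy=5,interpolation=cv2.INTER_CUBIC),cv2.COLOR_RGB2BGR))
E
```

```text
time_s: 14.45
ee_pos: [0.574, 0.0667, 0.0094]
orientation: [-3.112, -0.43, -0.0]
wrist_force: [-0.1, 4.3, 5.7]
opening: -0.0006
finger_force: 2.8
```

View pics/s3.png

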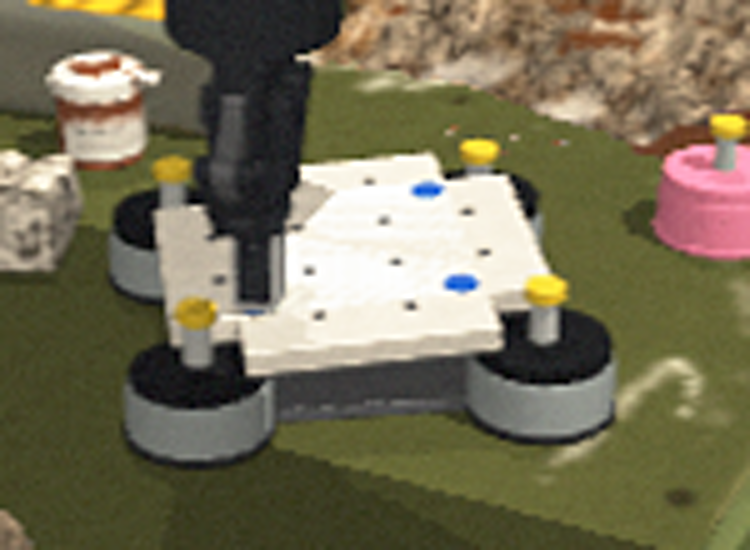

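The side crop shows the plate tipped: the mark under the fingers (255,308) sank and the far mark rose from (428,200) to (427,189). The pin of this corner is at crop (195,313), world (0.582,0.108). I lift, move over it and check the terrain height nearby.

```bash
python3 -m handwheel '{"turn":[[0,0,0],[0,0,0],[0,0,0],[0,0,0],[0,0,0],[0,0,0],[0,0,0],[0,0,0]],"delta_pos":[[0,0,-3],[0,0,-15],[0,0,-45],[0,0,-70],[0,0,-70],[10,-20,-70],[19.5,-37,-70],[19.5,-37,-70]],"jaw":[-1,-1,-1,-1,-1,-1,-1,-1]}'
python3 - <<'E'
from h import *
o=get_obs(); g=grab_frame("wrist"); W=np.eye(4); W[:3,:3]=R.from_rotvec(o["orientation"]).as_matrix(); W[:3,3]=o["ee_pos"]
g["world_from_camera"]=W@g["hand_eye"]
for c,a in blobs(g,(20,120,80),(35,255,255),60): print("yel",c,a,ray(g,*c,.061).round(4),delta(ray(g,*c,.0262)))
for c,a in blobs(g,(95,120,60),(130,255,255),40): print("blue",c,a,ray(g,*c,.047).round(4))
f=grab_frame("side"); z=f["range_z"]; T=f["world_from_camera"]; fl=192/np.tan(np.radians(f["fov_y"])/2); v,u=np.mgrid[:384,:512]
P=np.stack([(u-f["cx"])/fl*z,(v-f["cy"])/fl*z,z],-1)@T[:3,:3].T+T[:3,3]
for y in(.13,.15,.17,.19,.21):
    m=(abs(P[...,1]-y)<.01)&(abs(P[...,0]-.6)<.1)&(z>0)&(P[...,2]<.11); print(y,np.sort(P[m][:,2])[-5:].round(3))
E
```

```text
time_s: 15.5
ee_pos: [0.5824, 0.1095, 0.0785]
orientation: [-3.111, -0.434, 0.002]
wrist_force: [0.2, -0.4, 0.7]
opening: 0.0001
finger_force: 0.0
yel [15.3 18.5] 1283 [0.6674 0.2835 0.061 ] [ 137.7 -170.7   52.2]
yel [135.8  72.8] 302 [0.657  0.2092 0.061 ] [102.1 -89.7  52.2]
yel [453.9 153.1] 605 [ 0.6661 -0.0125  0.061 ] [ 41.  164.8  52.3]
yel [254.6 214. ] 426 [0.5835 0.109  0.061 ] [-13.6   0.3  52.4]
yel [469.2 313.8] 404 [ 0.5441 -0.0952  0.061 ] [-124.   219.2   52.5]
blue [409.3 198. ] 267 [ 0.6245 -0.007   0.047 ]
blue [300.1 230.1] 236 [0.5742 0.0671 0.047 ]
blue [423.5 287.7] 187 [ 0.5503 -0.0574  0.047 ]
0.13 [0.031 0.031 0.032 0.032 0.032]
0.15 [0.01  0.012 0.015 0.016 0.02 ]
0.17 [0.002 0.002 0.002 0.002 0.002]
0.19 [0.036 0.04  0.044 0.045 0.047]
0.21 [0.065 0.066 0.067 0.068 0.069]
```

The pin is re-measured at (0.5835,0.109), 1 mm from the tool, and the plate is back in place. The terrain nearby is low enough. I press the pin.

```bash
python3 -m handwheel '{"turn":[[0,0,0],[0,0,0],[0,0,0],[0,0,0],[0,0,0],[0,0,0],[0,0,0],[0,0,0]],"delta_pos":[[0,0,20],[0,0,35],[0,0,45],[0,0,49],[0,0,51],[0,0,52],[0,0,53],[0,0,54]],"jaw":[-1,-1,-1,-1,-1,-1,-1,-1]}'
python3 -m handwheel '{"turn":[[0,0,0],[0,0,0],[0,0,0],[0,0,0],[0,0,0],[0,0,0],[0,0,0],[0,0,0]],"delta_pos":[[0,0,1.5],[0,0,3],[0,0,4.5],[0,0,6],[0,0,7],[0,0,8],[0,0,9],[0,0,9]],"jaw":[-1,-1,-1,-1,-1,-1,-1,-1]}'
```

```text
time_s: 16.6
ee_pos: [0.5828, 0.1076, 0.0257]
orientation: [3.112, 0.43, 0.001]
wrist_force: [-3.0, -0.6, 6.6]
opening: -0.0002
finger_force: 3.7
time_s: 17.6
ee_pos: [0.5828, 0.1076, 0.0169]
orientation: [3.112, 0.43, 0.001]
wrist_force: [-1.4, -0.4, 5.4]
opening: 0.0
finger_force: 2.9
```

```bash
python3 -m handwheel '{"turn":[[0,0,0],[0,0,0],[0,0,0],[0,0,0],[0,0,0],[0,0,0],[0,0,0],[0,0,0]],"delta_pos":[[0,0,0.3],[0,0,0.6],[0,0,0.9],[0,0,1.2],[0,0,1.5],[0,0,2],[0,0,2],[0,0,2]],"jaw":[-1,-1,-1,-1,-1,-1,-1,-1]}'
```

```text
time_s: 18.6
ee_pos: [0.5829, 0.1076, 0.0158]
orientation: [3.112, 0.43, 0.001]
wrist_force: [-6.0, -1.9, 15.3]
opening: -0.0
finger_force: 8.1
```

The force rises to 15 N with the pin on its stop after about 10 mm. I retreat and check.

```bash
python3 -m handwheel '{"turn":[[0,0,0],[0,0,0],[0,0,0],[0,0,0],[0,0,0],[0,0,0],[0,0,0],[0,0,0]],"delta_pos":[[0,0,-2],[0,0,-10],[0,0,-40],[0,0,-90],[0,0,-140],[-50,30,-150],[-100,60,-150],[-120,80,-150]],"jaw":[-1,-1,-1,-1,-1,-1,-1,-1]}'
python3 - <<'E'
from h import *
f=grab_frame("side"); c=f["color"][150:260,210:360]
cv2.imwrite("pics/s4.png",cv2.cvtColor(cv2.resize(c,None,fx=5,fy=5,interpolation=cv2.INTER_CUBIC),cv2.COLOR_RGB2BGR))
z=f["range_z"]; T=f["world_from_camera"]; fl=192/np.tan(np.radians(f["fov_y"])/2)
for c,a in blobs(f,(20,120,80),(35,255,255)):
    if 230<c[0]<360 and 160<c[1]<230:
        u,v=c.round().astype(int); print(c,(T@np.array([(u-f["cx"])/fl*z[v,u],(v-f["cy"])/fl*z[v,u],z[v,u],1]))[:3].round(4))
E
```

```text
time_s: 19.6
ee_pos: [0.487, -0.0033, 0.1648]
orientation: [3.112, 0.429, 0.0]
wrist_force: [0.0, -0.2, -0.2]
opening: -0.0002
finger_force: 0.0
[322.3 205.1] [ 4.954e-01 -1.004e-01 -3.000e-04]
[355.5 174.9] [ 0.4391 -0.1783  0.06  ]
[248.7 216.5] [0.5782 0.1118 0.0515]
```

View pics/s4.png

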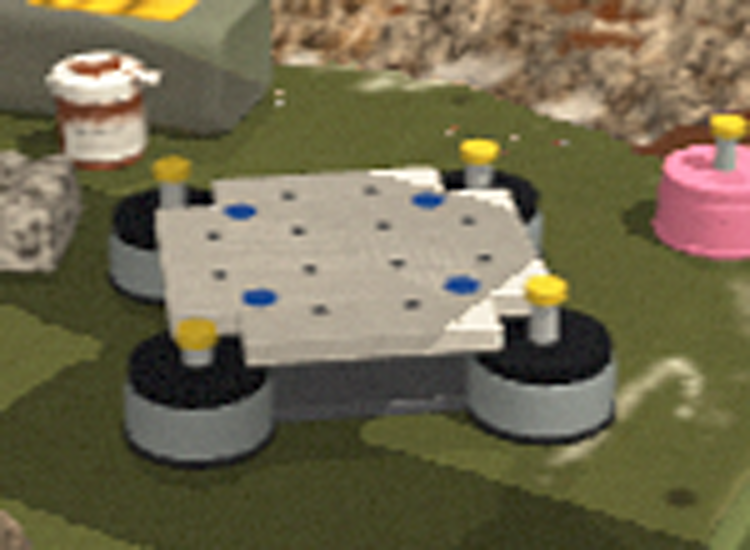

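The picture shows the near-left pin down at (195,333), measured at 51.5 mm. The other three pins are up at (172,168), (479,150) and (545,290). The marks are back at their original pixels, so the plate is level and in place.

```bash
python3 -c "from plant import finish_job; print(finish_job())"
```

```text
the job is handed in; nothing more can be done
None
```

I found the rocking corner (left mark, tipped under about 4–6 N) and pressed its shim pin fully down. The last picture shows the other three pins up and the plate level and in place. I handed the job in at about 20 s; no verdict came back.

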